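Tidy the counter beside the stove after cooking

ROBOT

A 6-joint arm with a two-finger parallel gripper is mounted at the origin on the work surface. World frame = base frame: x ahead of the robot, y to its left, z up, the work surface at z = 0. Lengths are in m, angles in rad, forces in N, time in s.
With the tool pointing down it reaches from about 0.35 to 0.95 m from the base axis. Payload 17.4 kg.
Tool frame: the origin (TCP) lies midway between the tips of the shut fingers; the grasp point (between the pads) lies 19 mm behind it (manip.hold_point_z is the z of the grasp point in the tool frame, in m); z points along the fingers, y is the line along which they close (so a half turn about z gives the same grasp; the last joint's range is limited). The gripper opens to 93 mm and grips with 3 to 60 N. Pads are 15 mm wide; open, the fingers measure 128 mm over their backs; the gripper's body (75 mm by 188 mm) begins 65 mm behind the grasp point.
Start: joints at [1.227, 0.116, 1.442, -0, 1.584, -0.038], TCP at [0.203, 0.644, 0.219] pointing down, gripper open.
Joint ranges: [-2.83, 2.83], [-0.83, 2.19], [0.07, 2.5], [-1.14, 4.28], [0.01, 3], [-2.97, 2.97]. Speed limits (rad/s): [1.89, 1.89, 2.22, 3.14, 3.14, 3.14].

INTERFACE

Orientations are given as [roll, pitch, yaw] about the fixed x, y, z axes, in that order (R = Rz(yaw) Ry(pitch) Rx(roll)).
In Python, from station import telemetry, imaging, ticket, manip gives the robot as it stands.
- The arm moves only by the tool arm_command, never from a script. Its argument "targets" is a list of rows, each a list of 3 entries, a list of its own where there are three numbers: the shift along the tool's x, y, z in mm, then the turn about the tool's z in degrees, then the closure in counts, from 0 (fully open) to 255 (shut). A call has 1 to 10 rows; each row is the pose to reach, as a shift and turn from the pose commanded when the call began, along the tool's axes at that moment; what a row does not reach only later rows make up. A row lasts 1/10 s, in which the tool goes at most 50 mm and 8.59 degrees, less where a joint would pass 70% of its speed; a pose out of reach is approached as far as the arm can. A call with a gripper value outside its range is refused whole. The fingers move at their own pace and stop on an object; the grip force is fixed at half the most. Time passes only in rows, so rows that repeat a pose let the fingers close. It gives the time, the measured TCP pose, the force, the opening and the grip force at its end, in the units of the state.
- telemetry.state(): the state, without advancing time (a new reading comes with each control period).
- imaging.snapshot(name): name is "side" or "top" or "wrist"; returns the picture (400x640x3 uint8, red, green, blue); there is no depth.
- imaging.camera_params(name): a dict with "fovy" (degrees; the focal length in pixels is half the picture's height over the tangent of half this angle, whatever the lens; pixels are square), "cx", "cy" (the principal point, pixels), "origin" and "orientation" of the camera in the world; the wrist camera has in their place "mount" (4x4, takes a point from camera to tool coordinates, whose origin is the TCP and whose axes are the flange's). Camera axes: x right, y down, z forward; pixel columns grow to the right and rows downward; lengths in m; the calibration is good to about 2 mm. A picture is of the moment at which its call begins: read the wrist's pose just before it. camera_params takes no time and is no camera call.
- ticket.hand_in(): hands the job in; it is judged then, once.
The state is a dict: "t": time; "joints": joint angles; "joint_vel": joint speeds; "joint_torque": joint torques, N m; "ee_pos": TCP position; "tcp_rot": TCP orientation; "contact_force": force on the tool from outside, world axes, zero at the start; "wrist_torque": the same for the moment, N m; "finger_gap": finger opening in m; "gripper_force": force on a finger pad.
Only numpy, scipy, OpenCV 4.12 (cv2) and the standard library are available. Lean on these libraries where they do the work, as an engineer would, in place of code of your own. Each camera call takes 0.05 s, during which the arm holds its last target. There are 200 camera calls.

TASK

Tidy up after cooking. Clear the spoon rest by lifting the red canister off it by its handle and standing it in the middle of the black tile, lift the rice pot off the burner by its arched handle and set it in the middle of the cork trivet, and lay every wooden tool down in a groove of its own on the spoon rest, balanced across both rails, fully settled and with its head out over the drip tray. Set the canister and the pot down gently, keep them upright, and leave the other things on the counter alone.

Things in the scene. Friction and masses are not known exactly. Their poses are not given: they have to be found in the camera images.
- canister: Closed red tin canister, 93 mm across, 100 mm high to the lid's top, about 0.4 kg; at first it stands across the rails of the spoon rest. Origin: centre of its underside, z up. Rigid steel handle arching over the lid: round bar 10 mm thick, its straight top 48 mm long along the canister's y, bar axis 136 mm above the origin, over the centre (31 mm free under it).
- pot: Dented aluminium rice pot, open, 130 mm across, rim 80 mm high, about 0.6 kg; at first it stands on a burner grate. Origin: centre of its underside, z up. Rigid dark arched handle: round bar 10 mm thick, its straight top 60 mm long along the pot's y, bar axis 145 mm above the origin, over the centre.
- tile: Black square tile, 110 x 110 mm, 8 mm thick, lying fixed on the counter. Origin: centre of its underside (its top is 8 mm higher). The canister belongs here.
- trivet: Round cork trivet, 140 mm across, 10 mm thick, fixed. Origin: centre of its underside (its top is 10 mm higher). The pot belongs here.
- burner (a point): Centre of the burner on which the pot stands at first, on the flat top of its black cross-shaped grate, 45 mm above the counter. It belongs to a fixed four-burner gas hob, 500 x 580 mm, a steel plate 12 mm thick whose right edge (towards -y) lies 120 mm from this point.
- rest: Pale wooden spoon rest, fixed: base 110 (x) x 212 (y) x 12 mm with two notched rails, 14 mm thick, along y at x = -40 and +40 mm, tops 46 mm above the counter, between them a 66 mm gap for the fingers. Four V grooves along x, at y = -81, -27, 27, 81 mm. Drip tray on its +x side. Origin: centre of the base's underside; x points away from the robot, roughly.
- groove0 (a point): Groove 0 of the rest (at its y = -81 mm): 90-degree V notches in both rails, 32 mm wide at the top, 16 mm deep. The point is midway between the rails, where the axis of a seated handle passes, 43 mm above the counter. The groove runs along the rest's x.
- groove1 (a point): Groove 1 of the rest (at its y = -27 mm): 90-degree V notches in both rails, 32 mm wide at the top, 16 mm deep. The point is midway between the rails, where the axis of a seated handle passes, 43 mm above the counter. The groove runs along the rest's x.
- groove2 (a point): Groove 2 of the rest (at its y = 27 mm): 90-degree V notches in both rails, 32 mm wide at the top, 16 mm deep. The point is midway between the rails, where the axis of a seated handle passes, 43 mm above the counter. The groove runs along the rest's x.
- groove3 (a point): Groove 3 of the rest (at its y = 81 mm): 90-degree V notches in both rails, 32 mm wide at the top, 16 mm deep. The point is midway between the rails, where the axis of a seated handle passes, 43 mm above the counter. The groove runs along the rest's x.
- drip_tray (a point): Middle of the low steel drip tray of the rest, which reaches from 55 to 155 mm along the rest's x (10 mm rim); this point is at x = 105 mm.
- board: Thin plastic chopping board, 270 (x) x 320 (y) mm, 5 mm thick, fixed, on which the wooden tools lie side by side at the start, some with the head away from the robot, some towards it. Origin: centre of its underside.
- spatula: Wooden tool (spatula) with a plain flat square-ended blade, mid-brown; 60 g, may be absent. Round handle 18 mm thick from x = -100 to +84 mm; flat head 40 mm wide, 7 mm thick, from x = 70 to 130 mm, underside flush with the handle's. Origin: on the handle's axis at the balance point, 9 mm above what it lies on; x runs along the handle to the head.
- slotted: Wooden tool (slotted) with a flat square-ended blade with three dark slots, dark brown; 60 g, may be absent. Round handle 18 mm thick from x = -100 to +84 mm; flat head 40 mm wide, 7 mm thick, from x = 70 to 130 mm, underside flush with the handle's. Origin: on the handle's axis at the balance point, 9 mm above what it lies on; x runs along the handle to the head.
- spoon: Wooden tool (spoon) with an oval bowl, mid-brown; 60 g, may be absent. Round handle 18 mm thick from x = -100 to +84 mm; flat head 40 mm wide, 7 mm thick, from x = 70 to 130 mm, underside flush with the handle's. Origin: on the handle's axis at the balance point, 9 mm above what it lies on; x runs along the handle to the head.
- fork: Wooden tool (fork) with a blade with three prongs, dark brown; 60 g, may be absent. Round handle 18 mm thick from x = -100 to +84 mm; flat head 40 mm wide, 7 mm thick, from x = 70 to 130 mm, underside flush with the handle's. Origin: on the handle's axis at the balance point, 9 mm above what it lies on; x runs along the handle to the head.
- mortar: White ceramic mortar with its pestle in it, 110 mm across, 65 mm high (pestle to 105 mm); loose, a bystander to be left alone. Origin: centre of its underside.
- colander: Stainless steel colander, 190 mm across, 85 mm high; loose, a bystander to be left alone. Origin: centre of its underside.
- oil: Green glass oil bottle, 60 mm across, 190 mm high; loose, a bystander to be left alone. Origin: centre of its underside.
- jar: Amber spice jar, 48 mm across, 75 mm high; loose, a bystander to be left alone. Origin: centre of its underside.
- salt_bowl: Small blue ceramic salt bowl, 70 mm across, 36 mm high; loose, a bystander to be left alone. Origin: centre of its underside.
- mug: Small white cup, 70 mm across, 60 mm high, with a handle; loose, a bystander to be left alone. Origin: centre of its underside.
- pepper: Steel pepper tin, 40 mm across, 70 mm high; loose, a bystander to be left alone. Origin: centre of its underside.

How it is judged:
At the end, for the whole second after the job is handed in: Canister upright on the tile, pot upright on the trivet, each within 30 mm of centre; every tool present lies in a groove, origin within 30 mm of its middle point, axis 37 to 48 mm high, parallel within 0.12 rad, head over the drip tray; all released and at rest (horizontal distance between canister and tile below 0.03 m and z of canister in the frame of tile between 0.003 and 0.013 m and angle between each of canister, pot's own z axis and vertical below 0.1 rad and linear speed of each of canister, pot, spatula, slotted, spoon, fork below 0.03 m/s and contact force between the fingers and canister below 0.1 N and horizontal distance between pot and trivet below 0.03 m and z of pot in the frame of trivet between 0.005 and 0.015 m and contact force between the fingers and pot below 0.1 N and (horizontal distance between spatula and groove0 below 0.03 m or horizontal distance between spatula and groove1 below 0.03 m or horizontal distance between spatula and groove2 below 0.03 m or horizontal distance between spatula and groove3 below 0.03 m) and z of spatula in the frame of rest between 0.037 and 0.048 m and angle between the x axis of each of spatula, slotted, spoon, fork and the x axis of rest, either way round below 0.12 rad and x of drip_tray in the frame of spatula above 0.05 m and (horizontal distance between slotted and groove0 below 0.03 m or horizontal distance between slotted and groove1 below 0.03 m or horizontal distance between slotted and groove2 below 0.03 m or horizontal distance between slotted and groove3 below 0.03 m) and z of slotted in the frame of rest between 0.037 and 0.048 m and x of drip_tray in the frame of slotted above 0.05 m and (horizontal distance between spoon and groove0 below 0.03 m or horizontal distance between spoon and groove1 below 0.03 m or horizontal distance between spoon and groove2 below 0.03 m or horizontal distance between spoon and groove3 below 0.03 m) and z of spoon in the frame of rest between 0.037 and 0.048 m and x of drip_tray in the frame of spoon above 0.05 m and (horizontal distance between fork and groove0 below 0.03 m or horizontal distance between fork and groove1 below 0.03 m or horizontal distance between fork and groove2 below 0.03 m or horizontal distance between fork and groove3 below 0.03 m) and z of fork in the frame of rest between 0.037 and 0.048 m and x of drip_tray in the frame of fork above 0.05 m); the robot touches nothing.
It fails at once if the canister or the pot is tipped by more than 0.5 rad (angle between any of canister, pot's own z axis and vertical above 0.5 rad).
It fails at once if the canister or the pot is set down hard (over 60 N) (contact force between canister and tile above 60 N or contact force between pot and trivet above 60 N).
It fails at once if a bystander is moved by more than 40 mm (distance of any of mortar, colander, oil, jar, salt_bowl, mug, pepper from where it was at the start of the episode above 0.04 m).
Of spatula, slotted, spoon, fork only 3 to 4 are there at a start; the rules pass over those that are not, and their reading is None.
At some moment in a run one of spatula, slotted, spoon, fork may be knocked a few centimetres aside while the robot is not near it.
It also fails if it takes over 208 s, if anything falls off the work surface, if the arm or the gripper's body presses on something with over 40 N, if the wrist force passes 120 N, or if a joint passes its speed limit or range.

## Working session

There is one attempt and no reset: what is moved stays moved. The work goes in short steps, Python scripts to look and compute and a tool call to move; the robot and the scene stay as the last step left them, time stands still between calls to the robot, and variables do not carry over. Pictures are saved under pics/ and viewed, at most 14 in all, crops included, and the job is handed in when it is done.

Besides the shell and the picture viewer there is one more tool, called after "Call:" by a JSON object that holds its "op" and its "data", one argument or row to a line. arm_command: Moves the arm, as the interface text tells. Its arguments: {"type":"object","properties":{"targets":{"type":"array"}},"required":["targets"]}

```bash
mkdir -p pics; ls; cat > h.py <<'E'
import numpy as np, cv2
from station import telemetry, imaging, ticket, manip
from scipy.spatial.transform import Rotation as R
def save(n,f):
    im=imaging.snapshot(n); cv2.imwrite(f'pics/{f}.png',im[:,:,::-1]); return im
def cam(n,s=None):
    c=imaging.camera_params(n); f=200/np.tan(np.radians(c['fovy'])/2)
    return c,f
E
python3 - <<'E'
from h import *
print(telemetry.state()); print(manip.hold_point_z)
for n in ('side','top','wrist'): print(n,imaging.camera_params(n))
save('top','top0');save('side','side0')
E
```

```text
pics
{'t': 0.0, 'joints': array([ 1.22721091e+00,  1.16512365e-01,  1.44223891e+00, -3.39480339e-06,
        1.58401066e+00, -3.78091153e-02]), 'joint_vel': array([ 0.00020325, -0.00016117, -0.00095522, -0.00031168,  0.00016941,
       -0.00084275]), 'joint_torque': array([-7.89302048e-04, -7.21258807e+01, -6.22611523e+01,  7.80049246e-02,
        2.36142834e-02, -8.25891129e-05]), 'ee_pos': array([0.20314676, 0.64349913, 0.21790376]), 'tcp_rot': array([-3.14042408e+00, -4.08068393e-05,  2.83581629e+00]), 'contact_force': array([-0.27902823,  0.50721726, -0.01306704]), 'wrist_torque': array([ 0.02958211,  0.05909218, -0.01094825]), 'gripper_force': 0.0, 'finger_gap': 0.09312848038000794}
-0.0188
side {'fovy': 54.919035387713926, 'cx': 321.6998341318289, 'cy': 196.49574624614638, 'origin': array([0.53792417, 0.76892448, 0.89517171]), 'orientation': array([-2.35372531,  0.02103896, -3.12265261])}
top {'fovy': 57.563876613382774, 'cx': 313.62587289538516, 'cy': 192.19353330008434, 'origin': array([ 0.38967467, -0.0747433 ,  1.11514435]), 'orientation': array([-2.97152914, -0.0165768 , -1.56026524])}
wrist {'fovy': 64.47668776349633, 'cx': 323.9080829337981, 'cy': 202.47011661990726, 'mount': array([[-1.17103626e-03, -9.62697584e-01, -2.70577142e-01,
         7.44751252e-02],
       [ 9.99998714e-01, -8.30934042e-04, -1.37150005e-03,
         1.27880953e-03],
       [ 1.09550802e-03, -2.70578400e-01,  9.62697320e-01,
        -1.66550966e-01],
       [ 0.00000000e+00,  0.00000000e+00,  0.00000000e+00,
         1.00000000e+00]])}
```

View pics/top0.png

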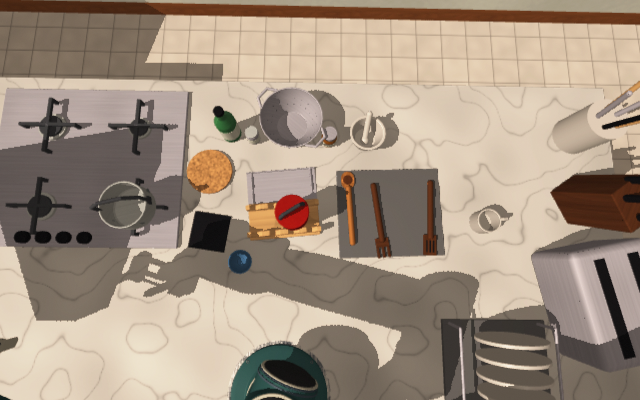

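View pics/side0.png

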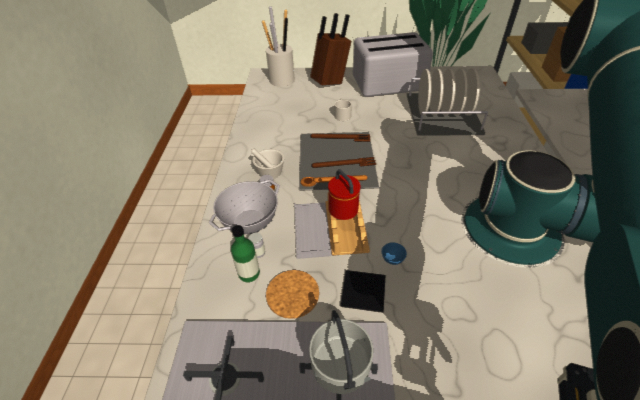

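```bash
python3 - <<'E'
import cv2
im=cv2.imread('pics/top0.png')
cv2.imwrite('pics/top0a.png',cv2.resize(im[140:270,180:340],None,fx=4.5,fy=4.5,interpolation=cv2.INTER_CUBIC))
cv2.imwrite('pics/top0b.png',cv2.resize(im[160:265,330:450],None,fx=5.5,fy=5.5,interpolation=cv2.INTER_CUBIC))
cv2.imwrite('pics/top0c.png',cv2.resize(im[160:260,70:200],None,fx=5.5,fy=5.5,interpolation=cv2.INTER_CUBIC))
E
```

```text
(no output)
```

View pics/top0a.png

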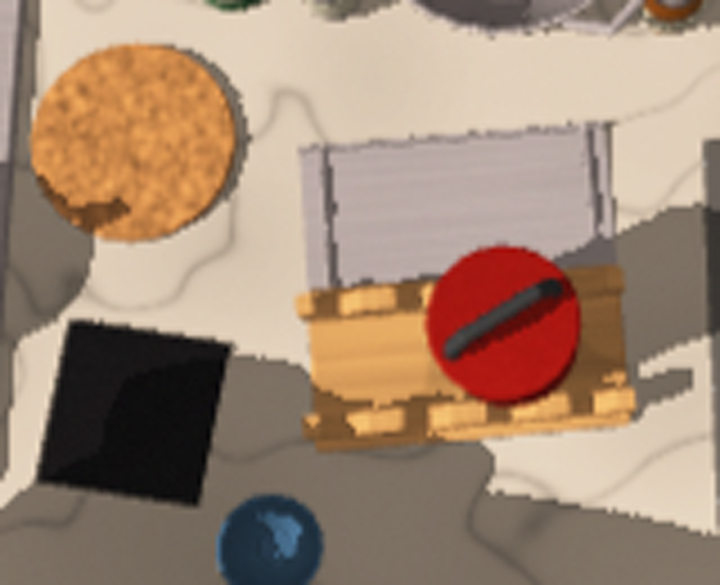

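View pics/top0b.png

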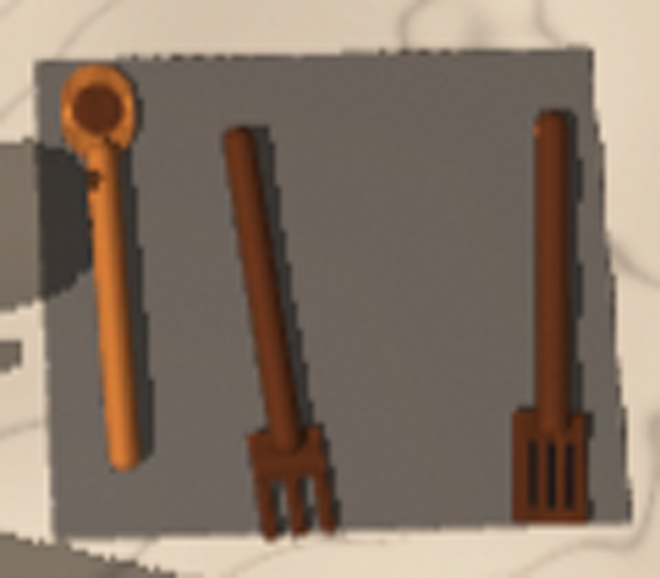

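View pics/top0c.png

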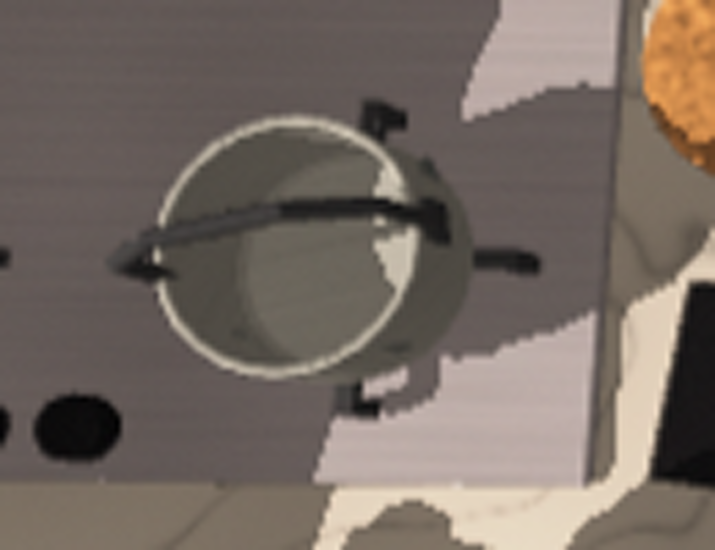

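```bash
cat >> h.py <<'E'
def ray(n,px,z,s=None):
    c,f=cam(n); px=np.atleast_2d(px).astype(float)
    if n=='wrist':
        Rt=R.from_euler('xyz',s['tcp_rot']).as_matrix(); M=c['mount']
        Rc=Rt@M[:3,:3]; o=s['ee_pos']+Rt@M[:3,3]
    else: Rc=R.from_euler('xyz',c['orientation']).as_matrix(); o=c['origin']
    d=np.c_[(px[:,0]-c['cx'])/f,(px[:,1]-c['cy'])/f,np.ones(len(px))]@Rc.T
    return (o+d*((z-o[2])/d[:,2])[:,None])
E
python3 - <<'E'
from h import *
np.set_printoptions(precision=4,suppress=True)
A=lambda *p:np.array(p)/4.5+[180,140]
B=lambda *p:np.array(p)/5.5+[330,160]
C=lambda *p:np.array(p)/5.5+[70,160]
def show(n,a):print(n,a[:,:2].tolist() if 0 else a[:,:2])
t='top'
show('trivet c,L,R,T,B',ray(t,A((134,142),(31,142),(237,142),(134,43),(134,241)),.01))
show('trivet side',ray('side',[(293,294)],.01))
tt=ray(t,A((72,320),(232,345),(198,505),(38,480)),.008); show('tile',tt); print(tt.mean(0),np.linalg.norm(tt-np.roll(tt,1,0),axis=1))
show('tile side',ray('side',[(364,291)],.008))
show('canlid',ray(t,A((503,325),(426,325),(581,325)),.146))
show('canhandle',ray(t,A((455,350),(552,288)),.182))
show('tray far',ray(t,A((302,148),(612,122)),.01))
show('base near z0',ray(t,A((318,450),(637,418)),.0))
show('rail near topedge ends',ray(t,A((305,425),(633,400)),.046))
show('rail far ends',ray(t,A((298,305),(622,275)),.046))
show('rail near tops seg mid',ray(t,A((375,420),(457,414),(540,405),(615,400)),.046))
show('rail far tops seg',ray(t,A((370,299)),.046))
show('pot rim c,L,R,T,B',ray(t,C((287,247),(158,247),(417,247),(300,116),(275,378)),.125))
show('pot handle',ray(t,C((190,233),(350,207),(270,214)),.19))
show('pot handle side',ray('side',[(337,320),(346,370),(340,346)],.19))
show('board',ray(t,B((36,62),(592,50),(632,520),(55,535)),.005))
for n,h,e in (('spoon',(100,95),(125,460)),('fork',(298,520),(240,140)),('slot',(552,515),(552,122))):
    show(n,ray(t,B(h,e),.014)) ; a=ray(t,B(h,e),.014); d=a[0]-a[1]; print(np.linalg.norm(d),np.degrees(np.arctan2(d[1],d[0])))
show('saltbowl',ray(t,A((270,548)),.03))
E
```

```text
trivet c,L,R,T,B [[0.6402 0.2311]
 [0.6392 0.3016]
 [0.6412 0.1605]
 [0.7106 0.2352]
 [0.5712 0.2271]]
trivet side [[0.6414 0.2394]]
tile [[0.5168 0.2662]
 [0.5012 0.1576]
 [0.3944 0.1749]
 [0.4096 0.2817]]
[0.4555 0.2201 0.008 ] [0.1083 0.1097 0.1082 0.1079]
tile side [[0.4562 0.2282]]
canlid [[ 0.5012 -0.0312]
 [ 0.5006  0.0144]
 [ 0.5018 -0.0775]]
canhandle [[ 0.4824 -0.0058]
 [ 0.5187 -0.0605]]
tray far [[ 0.6376  0.1157]
 [ 0.6591 -0.0976]]
base near z0 [[ 0.4318  0.0981]
 [ 0.4557 -0.1167]]
rail near topedge ends [[ 0.446   0.1   ]
 [ 0.4647 -0.1123]]
rail far ends [[ 0.5242  0.1078]
 [ 0.5468 -0.1045]]
rail near tops seg mid [[ 0.4498  0.0549]
 [ 0.4543  0.0019]
 [ 0.4607 -0.0518]
 [ 0.4645 -0.1006]]
rail far tops seg [[0.5287 0.0608]]
pot rim c,L,R,T,B [[0.5178 0.4309]
 [0.517  0.4941]
 [0.5187 0.3671]
 [0.5839 0.431 ]
 [0.4532 0.4304]]
pot handle [[0.5154 0.4428]
 [0.5285 0.3706]
 [0.5247 0.4071]]
pot handle side [[0.5296 0.4042]
 [0.5145 0.4998]
 [0.5245 0.4562]]
board [[ 0.6479 -0.1621]
 [ 0.6595 -0.4806]
 [ 0.3945 -0.4901]
 [ 0.3831 -0.1725]]
spoon [[ 0.6273 -0.1975]
 [ 0.4239 -0.21  ]]
0.20378812020959614 3.526620312609762
fork [[ 0.3926 -0.304 ]
 [ 0.6026 -0.2761]]
0.21183454012187894 -172.4149761929401
slot [[ 0.3967 -0.443 ]
 [ 0.6153 -0.4526]]
0.21878862916164424 177.48036649837914
saltbowl [[0.3673 0.122 ]]
```

```bash
cat >> h.py <<'E'
def go(x,y,z,yaw,s=None):
    s=s or telemetry.state(); Rt=R.from_euler('xyz',s['tcp_rot']).as_matrix()
    d=Rt.T@(np.array([x,y,z])-s['ee_pos'])*1000
    t=-((yaw-np.degrees(s['tcp_rot'][2])+180)%360-180)
    print('shift',np.round(d,1),'turn',round(t,1),'j1',np.degrees(s['joints'][0]).round(1),'j6',np.degrees(s['joints'][5]).round(1))
E
python3 - <<'E'
from h import *
go(.518,.4305,.28,100)
print(ray('top',[(232,133)],.01),ray('side',[(247,270)],.01))
E
```

```text
shift [-364.4 -108.4  -61.9] turn 62.5 j1 70.3 j6 -2.2
[[0.76578882 0.16860567 0.01      ]] [[0.77345816 0.16571652 0.01      ]]
```

Call:
{"op": "arm_command", "data": {
  "targets": [
    [[-40,-12,-40],7,0],
    [[-85,-25,-62],14,0],
    [[-130,-38,-62],21,0],
    [[-175,-52,-62],28,0],
    [[-220,-65,-62],35,0],
    [[-265,-78,-62],43,0],
    [[-310,-92,-62],51,0],
    [[-345,-103,-62],58,0],
    [[-364,-108,-62],62.5,0],
    [[-364,-108,-62],62.5,0]
  ]
}}

```text
t: 1.1
ee_pos: [0.5196, 0.4294, 0.2798]
tcp_rot: [-3.141, 0.001, 1.74]
contact_force: [-0.7, 0.2, -0.4]
finger_gap: 0.0931
gripper_force: 0.0
```

```bash
python3 - <<'E'
from h import *
s=telemetry.state(); print(s['t'],s['ee_pos'],np.degrees(s['tcp_rot']))
save('wrist','w1')
import pickle; pickle.dump(s,open('s1.pkl','wb'))
E
```

```text
1.1 [0.5196466  0.42943776 0.27982046] [-1.79952228e+02  4.77435751e-02  9.96991867e+01]
```

View pics/w1.png

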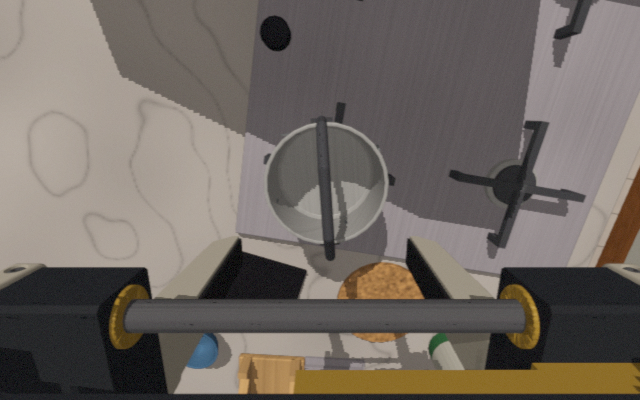

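```bash
python3 - <<'E'
from h import *
import pickle; s=pickle.load(open('s1.pkl','rb')); np.set_printoptions(precision=4,suppress=True)
print('rim L R T B',ray('wrist',[(267,183),(389,183),(326,122),(328,243)],.125,s))
a=ray('wrist',[(322,120),(331,257)],.17,s);print('handle',a)
a=ray('wrist',[(323,160),(326,210)],.19,s);print('handle top',a,np.degrees(np.arctan2(*(a[0]-a[1])[1::-1])))
print('trivet',ray('wrist',[(382,302)],.01,s),'tile',ray('wrist',[(305,265)],.008,s))
go(.519,.430,.171,97)
E
```

```text
rim L R T B [[0.4613 0.4257 0.125 ]
 [0.5858 0.4469 0.125 ]
 [0.5112 0.4963 0.125 ]
 [0.535  0.3703 0.125 ]]
handle [[0.5071 0.4985 0.17  ]
 [0.5365 0.3755 0.17  ]]
handle top [[0.5132 0.4682 0.19  ]
 [0.5228 0.4269 0.19  ]] 103.01663893057665
trivet [[0.6452 0.2381 0.01  ]] tile [[0.5165 0.28   0.008 ]]
shift [ -0.5   0.6 109. ] turn 2.9 j1 37.5 j6 27.6
```

```bash
python3 - <<'E'
from h import *
go(.521,.432,.171,102)
E
```

```text
shift [  1.1   2.9 109. ] turn -2.1 j1 37.5 j6 27.6
```

Call:
{"op": "arm_command", "data": {
  "targets": [
    [[1,2.5,30],-2,0],
    [[1,2.5,60],-2,0],
    [[1,2.5,90],-2,0],
    [[1,2.5,109],-2,0],
    [[1,2.5,109],-2,0],
    [[1,2.5,109],-2,255],
    [[1,2.5,109],-2,255],
    [[1,2.5,109],-2,255],
    [[1,2.5,109],-2,255],
    [[1,2.5,109],-2,255]
  ]
}}

```text
t: 2.15
ee_pos: [0.5202, 0.4326, 0.1721]
tcp_rot: [3.141, -0.0, 1.78]
contact_force: [0.2, 0.2, 0.4]
finger_gap: 0.0576
gripper_force: 0.0
```

Call:
{"op": "arm_command", "data": {
  "targets": [
    [[0,0,0],0,255],
    [[0,0,0],0,255],
    [[0,0,0],0,255],
    [[0,0,0],0,255],
    [[0,0,-10],0,255],
    [[0,0,-20],0,255],
    [[0,0,-30],0,255],
    [[0,0,-30],0,255]
  ]
}}

```text
t: 2.95
ee_pos: [0.5206, 0.4329, 0.2042]
tcp_rot: [3.139, -0.001, 1.78]
contact_force: [0.1, 0.1, 0.3]
finger_gap: 0.0006
gripper_force: 0.0
```

```bash
python3 - <<'E'
from h import *
go(.642,.234,.155-.0188+.06,102)
go(.642,.234,.155-.0188,102)
E
```

```text
shift [-219.8   77.4    7.9] turn -0.0 j1 37.6 j6 25.6
shift [-219.9   77.3   67.9] turn -0.0 j1 37.6 j6 25.6
```

Call:
{"op": "arm_command", "data": {
  "targets": [
    [[0,0,-10],0,150],
    [[0,0,-10],0,150],
    [[0,0,-10],0,150],
    [[0,0,-10],0,150],
    [[0,0,-10],0,150],
    [[0,0,0],0,150],
    [[0,0,15],0,150],
    [[0,0,33],0,150],
    [[0,0,33],0,150]
  ]
}}

```text
t: 3.85
ee_pos: [0.5191, 0.4317, 0.1643]
tcp_rot: [-3.137, 0.002, 1.78]
contact_force: [0.2, -0.3, 0.0]
finger_gap: 0.0388
gripper_force: 0.0
```

Call:
{"op": "arm_command", "data": {
  "targets": [
    [[0,0,0],0,255],
    [[0,0,0],0,255],
    [[0,0,0],0,255],
    [[0,0,0],0,255],
    [[0,0,0],0,255],
    [[0,0,0],0,255],
    [[0,0,0],0,255]
  ]
}}

```text
t: 4.55
ee_pos: [0.5204, 0.4325, 0.1692]
tcp_rot: [3.141, -0.0, 1.78]
contact_force: [1.2, -2.0, 4.9]
finger_gap: 0.0091
gripper_force: 30.0
```

Gripped (gap 9 mm, 30 N). Lift gently and check.

Call:
{"op": "arm_command", "data": {
  "targets": [
    [[0,0,-8],0,255],
    [[0,0,-18],0,255],
    [[0,0,-30],0,255],
    [[0,0,-42],0,255],
    [[0,0,-50],0,255],
    [[0,0,-50],0,255],
    [[0,0,-50],0,255]
  ]
}}

```text
t: 5.25
ee_pos: [0.5201, 0.4325, 0.2185]
tcp_rot: [-3.142, 0.0, 1.78]
contact_force: [0.9, -0.1, -4.8]
finger_gap: 0.009
gripper_force: 30.0
```

```bash
python3 - <<'E'
from h import *
save('side','side1')
go(.642,.234,.2,102)
go(.642,.234,.155-.0188,102)
E
```

```text
shift [-219.4   78.2   18.1] turn -0.0 j1 37.6 j6 25.6
shift [-219.4   78.2   81.9] turn -0.0 j1 37.6 j6 25.6
```

View pics/side1.png

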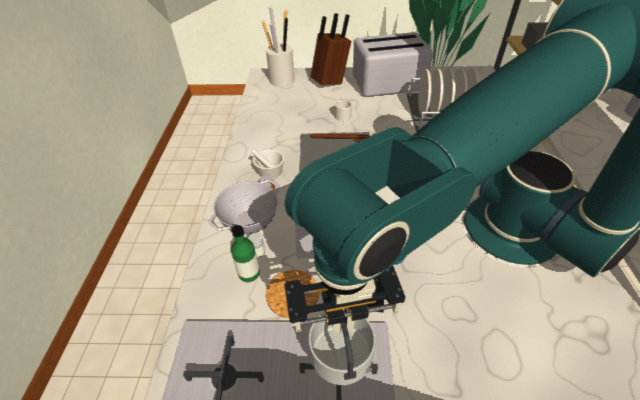

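Call:
{"op": "arm_command", "data": {
  "targets": [
    [[-15,5,0],0,255],
    [[-42,15,0],0,255],
    [[-72,26,0],0,255],
    [[-102,36,0],0,255],
    [[-132,47,0],0,255],
    [[-162,58,0],0,255],
    [[-188,67,0],0,255],
    [[-208,74,0],0,255],
    [[-219,78,0],0,255],
    [[-219,78,0],0,255]
  ]
}}

```text
t: 6.3
ee_pos: [0.6424, 0.233, 0.2182]
tcp_rot: [-3.141, 0.0, 1.778]
contact_force: [-0.5, -0.1, -4.8]
finger_gap: 0.0091
gripper_force: 30.0
```

Call:
{"op": "arm_command", "data": {
  "targets": [
    [[0,0,0],0,255],
    [[0,0,15],0,255],
    [[0,0,35],0,255],
    [[0,0,55],0,255],
    [[0,0,68],0,255],
    [[0,0,74],0,255],
    [[0,0,78],0,255],
    [[0,0,79],0,255],
    [[0,0,79],0,255],
    [[0,0,79],0,255]
  ]
}}

```text
t: 7.3
ee_pos: [0.6421, 0.2346, 0.1404]
tcp_rot: [3.141, -0.0, 1.78]
contact_force: [0.1, 0.1, -4.9]
finger_gap: 0.0092
gripper_force: 30.0
```

Call:
{"op": "arm_command", "data": {
  "targets": [
    [[0,0,1.5],0,255],
    [[0,0,3],0,255],
    [[0,0,4.5],0,255],
    [[0,0,5],0,255],
    [[0,0,5],0,255],
    [[0,0,5],0,255]
  ]
}}

```text
t: 7.9
ee_pos: [0.6418, 0.2345, 0.1346]
tcp_rot: [-3.142, 0.0, 1.78]
contact_force: [0.2, 0.5, -5.0]
finger_gap: 0.0091
gripper_force: 30.0
```

Call:
{"op": "arm_command", "data": {
  "targets": [
    [[0,0,0.5],0,255],
    [[0,0,1],0,255],
    [[0,0,1],0,255],
    [[0,0,1],0,255]
  ]
}}

```text
t: 8.3
ee_pos: [0.6422, 0.2346, 0.1342]
tcp_rot: [3.14, -0.0, 1.78]
contact_force: [1.5, 1.1, 1.4]
finger_gap: 0.0092
gripper_force: 30.0
```

Call:
{"op": "arm_command", "data": {
  "targets": [
    [[0,0,0],0,100],
    [[0,0,0],0,100],
    [[0,0,0],0,100],
    [[0,0,0],0,100],
    [[0,0,-15],0,60],
    [[0,0,-40],0,0],
    [[0,0,-80],0,0],
    [[0,0,-120],0,0],
    [[0,0,-120],0,0]
  ]
}}

```text
t: 9.2
ee_pos: [0.6431, 0.2349, 0.2617]
tcp_rot: [3.133, -0.001, 1.78]
contact_force: [-0.3, -0.1, 0.0]
finger_gap: 0.0767
gripper_force: 0.0
```

```bash
python3 - <<'E'
from h import *
print(telemetry.state()['ee_pos'])
go(.501,-.032,.28,123.6)
E
```

```text
[0.64307399 0.23490471 0.26165711]
shift [-231.6 -194.2  -20.3] turn -21.6 j1 17.9 j6 6.0
```

Call:
{"op": "arm_command", "data": {
  "targets": [
    [[-30,-25,-27],-2,0],
    [[-62,-52,-27],-5,0],
    [[-94,-79,-27],-9,0],
    [[-126,-106,-27],-12,0],
    [[-158,-132,-27],-15,0],
    [[-190,-159,-27],-18,0],
    [[-215,-180,-27],-20,0],
    [[-231,-194,-27],-21.6,0],
    [[-231,-194,-27],-21.6,0],
    [[-231,-194,-27],-21.6,0]
  ]
}}

```text
t: 10.2
ee_pos: [0.5, -0.0318, 0.2814]
tcp_rot: [3.141, 0.0, 2.155]
contact_force: [0.4, 0.9, -0.2]
finger_gap: 0.0931
gripper_force: 0.0
```

```bash
python3 - <<'E'
from h import *
s=telemetry.state(); print(s['t'],s['ee_pos'],np.degrees(s['tcp_rot']))
save('wrist','w2')
import pickle; pickle.dump(s,open('s2.pkl','wb'))
E
```

```text
10.2 [ 0.50004697 -0.03179074  0.28138301] [1.79947859e+02 2.85457443e-02 1.23497391e+02]
```

View pics/w2.png

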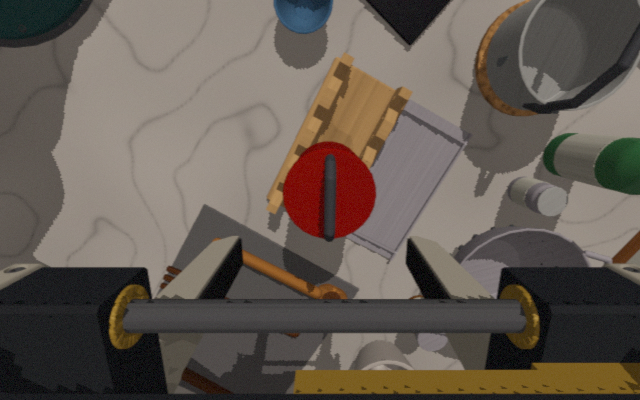

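```bash
python3 - <<'E'
from h import *
import pickle; s=pickle.load(open('s2.pkl','rb')); np.set_printoptions(precision=4,suppress=True)
w=lambda p,z:ray('wrist',p,z,s)[:,:2]
print('lid',w([(329.5,190)],.146)); a=w([(331,160),(329,235)],.182); print('handle',a,np.degrees(np.arctan2(*(a[0]-a[1])[::-1])))
print('rail ends near',w([(345,58),(273,207)],.046),'far',w([(404,93)],.046))
print('tray far',w([(466,141),(391,258)],.01))
go(.5005,-.0322,.163,123.5)
E
```

```text
lid [[ 0.504  -0.0257]]
handle [[ 0.4853  0.0034]
 [ 0.5213 -0.0536]] 122.2526261582882
rail ends near [[ 0.446   0.0969]
 [ 0.4692 -0.1051]] far [[0.527 0.104]]
tray far [[ 0.641   0.1077]
 [ 0.6601 -0.0882]]
shift [ -0.8  -0.3 118.1] turn 0.0 j1 -6.5 j6 -40.1
```

```bash
python3 - <<'E'
from h import *
go(.502,-.029,.162,123)
E
```

```text
shift [  1.    2.7 119.1] turn 0.5 j1 -6.5 j6 -40.1
```

Call:
{"op": "arm_command", "data": {
  "targets": [
    [[1,2,30],0.5,0],
    [[1,2,60],0.5,0],
    [[1,2,90],0.5,0],
    [[1,2,110],0.5,0],
    [[1,2,119],0.5,0],
    [[1,2,119],0.5,255],
    [[1,2,119],0.5,255],
    [[1,2,119],0.5,255],
    [[1,2,119],0.5,255],
    [[1,2,119],0.5,255]
  ]
}}

```text
t: 11.25
ee_pos: [0.5014, -0.0298, 0.1623]
tcp_rot: [3.141, 0.001, 2.148]
contact_force: [-0.9, 1.3, 0.1]
finger_gap: 0.0572
gripper_force: 0.0
```

Call:
{"op": "arm_command", "data": {
  "targets": [
    [[0,0,0],0,255],
    [[0,0,0],0,255],
    [[0,0,0],0,255],
    [[0,0,0],0,255],
    [[0,0,0],0,255],
    [[0,0,0],0,255],
    [[0,0,0],0,255],
    [[0,0,0],0,255],
    [[0,0,0],0,255]
  ]
}}

```text
t: 12.15
ee_pos: [0.5012, -0.0298, 0.1618]
tcp_rot: [3.141, 0.0, 2.148]
contact_force: [0.9, 0.6, 0.1]
finger_gap: 0.0088
gripper_force: 30.0
```

Gripped. Lift 50 mm, then plan to the tile.

Call:
{"op": "arm_command", "data": {
  "targets": [
    [[0,0,-8],0,255],
    [[0,0,-18],0,255],
    [[0,0,-30],0,255],
    [[0,0,-42],0,255],
    [[0,0,-50],0,255],
    [[0,0,-50],0,255],
    [[0,0,-50],0,255]
  ]
}}

```text
t: 12.85
ee_pos: [0.5011, -0.0298, 0.2115]
tcp_rot: [-3.142, -0.0, 2.148]
contact_force: [0.4, -0.3, -4.2]
finger_gap: 0.0086
gripper_force: 30.0
```

```bash
python3 - <<'E'
from h import *
go(.456,.223,.21,123)
E
```

```text
shift [236.4 100.2   1.5] turn 0.1 j1 -6.3 j6 -39.4
```

Call:
{"op": "arm_command", "data": {
  "targets": [
    [[17,7,0],0,255],
    [[44,19,0],0,255],
    [[76,32,0],0,255],
    [[108,46,0],0,255],
    [[140,59,0],0,255],
    [[172,73,0],0,255],
    [[200,85,0],0,255],
    [[224,95,0],0,255],
    [[236,100,0],0,255],
    [[236,100,0],0,255]
  ]
}}

```text
t: 13.85
ee_pos: [0.4557, 0.2234, 0.211]
tcp_rot: [-3.141, -0.0, 2.15]
contact_force: [0.6, -0.0, -3.5]
finger_gap: 0.0088
gripper_force: 30.0
```

Call:
{"op": "arm_command", "data": {
  "targets": [
    [[0,0,0],0,255],
    [[0,0,15],0,255],
    [[0,0,35],0,255],
    [[0,0,55],0,255],
    [[0,0,70],0,255],
    [[0,0,79],0,255],
    [[0,0,83],0,255],
    [[0,0,84],0,255],
    [[0,0,84],0,255],
    [[0,0,84],0,255]
  ]
}}

```text
t: 14.85
ee_pos: [0.4564, 0.2227, 0.1284]
tcp_rot: [3.141, 0.0, 2.148]
contact_force: [-0.4, 0.1, -3.4]
finger_gap: 0.0087
gripper_force: 30.0
```

Call:
{"op": "arm_command", "data": {
  "targets": [
    [[0,0,1],0,255],
    [[0,0,2],0,255],
    [[0,0,3],0,255],
    [[0,0,4],0,255],
    [[0,0,4],0,255],
    [[0,0,4],0,255]
  ]
}}

```text
t: 15.45
ee_pos: [0.4563, 0.2227, 0.124]
tcp_rot: [3.141, 0.0, 2.148]
contact_force: [0.9, 0.9, 1.2]
finger_gap: 0.0092
gripper_force: 30.0
```

Call:
{"op": "arm_command", "data": {
  "targets": [
    [[0,0,0],0,100],
    [[0,0,0],0,100],
    [[0,0,0],0,100],
    [[0,0,0],0,100],
    [[0,0,-15],0,60],
    [[0,0,-40],0,0],
    [[0,0,-80],0,0],
    [[0,0,-130],0,0],
    [[0,0,-130],0,0]
  ]
}}

```text
t: 16.35
ee_pos: [0.4575, 0.2231, 0.2617]
tcp_rot: [3.132, 0.002, 2.148]
contact_force: [-0.5, 1.0, -1.6]
finger_gap: 0.0768
gripper_force: 0.0
```

```bash
python3 - <<'E'
from h import *
go(.50,-.29,.25,7.6)
E
```

```text
shift [-453.1 -244.5   10.2] turn 115.5 j1 23.1 j6 -10.0
```

Call:
{"op": "arm_command", "data": {
  "targets": [
    [[-35,-19,0],8,0],
    [[-75,-40,0],16,0],
    [[-115,-62,0],24,0],
    [[-155,-84,0],32,0],
    [[-195,-105,0],40,0],
    [[-235,-127,0],48,0],
    [[-275,-148,0],56,0],
    [[-315,-170,0],64,0],
    [[-355,-192,0],72,0],
    [[-395,-213,0],80,0]
  ]
}}

```text
t: 17.35
ee_pos: [0.4929, -0.2267, 0.2546]
tcp_rot: [3.141, -0.0, 0.746]
contact_force: [0.7, 0.3, 0.2]
finger_gap: 0.093
gripper_force: 0.0
```

```bash
python3 - <<'E'
from h import *
go(.48,-.29,.27,7.6)
E
```

```text
shift [-52.4  37.7 -15.4] turn 35.1 j1 -27.4 j6 19.9
```

Call:
{"op": "arm_command", "data": {
  "targets": [
    [[-20,14,-5],8,0],
    [[-36,26,-10],16,0],
    [[-48,36,-15],24,0],
    [[-52,38,-15],32,0],
    [[-52,38,-15],35,0],
    [[-52,38,-15],35,0],
    [[-52,38,-15],35,0]
  ]
}}

```text
t: 18.05
ee_pos: [0.4812, -0.2879, 0.2691]
tcp_rot: [3.141, -0.0, 0.143]
contact_force: [-0.2, 0.0, -0.2]
finger_gap: 0.0927
gripper_force: 0.0
```

```bash
python3 - <<'E'
from h import *
s=telemetry.state(); print(s['t'],s['ee_pos'],np.degrees(s['tcp_rot']))
save('wrist','w3')
import pickle; pickle.dump(s,open('s3.pkl','wb'))
E
```

```text
18.05 [ 0.48121138 -0.28789784  0.26907841] [ 1.79986793e+02 -1.43962063e-02  8.19553364e+00]
```

View pics/w3.png

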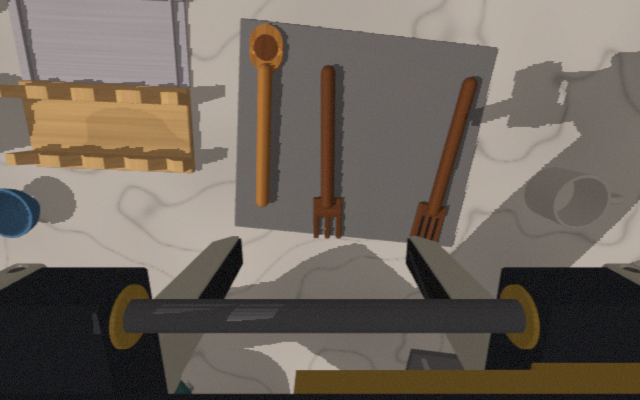

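```bash
cat > m.py <<'E'
from h import *
def tool(end,fwd,s,L=.1,n='wrist'):
    """end pixel = handle end silhouette, fwd = pixel on axis toward head"""
    a=ray(n,[end,fwd],.014,s); d=(a[1]-a[0])[:2]; d/=np.linalg.norm(d)
    print('end',a[0][:2].round(4),'origin',(a[0][:2]+d*L).round(4),'dir',np.degrees(np.arctan2(d[1],d[0])).round(1))
E
python3 - <<'E'
from m import *
import pickle; s=pickle.load(open('s3.pkl','rb')); np.set_printoptions(precision=4,suppress=True)
w=lambda p,z:ray('wrist',p,z,s)[:,:2]
print('spoon'); tool((262,206),(265,75),s)
print('fork'); tool((328,66),(328,200),s)
print('slot'); tool((472,78),(434,205),s)
print('board',w([(241,19),(496,46),(453,245),(235,226)],.005))
print('rest rails right ends', w([(193,160),(189,97)],.046), 'base near right corner',w([(194,172)],.0), 'tray',w([(186,0)],.01))
E
```

```text
spoon
end [ 0.4221 -0.2092] origin [ 0.5218 -0.2025] dir 3.9
fork
end [ 0.6128 -0.2737] origin [ 0.5139 -0.2882] dir -171.7
slot
end [ 0.6245 -0.4531] origin [ 0.5246 -0.4482] dir 177.2
board [[ 0.6513 -0.1615]
 [ 0.6662 -0.4765]
 [ 0.3992 -0.4904]
 [ 0.3838 -0.172 ]]
rest rails right ends [[ 0.4791 -0.1251]
 [ 0.5524 -0.1182]] base near right corner [[ 0.4534 -0.1092]] tray [[ 0.6611 -0.0971]]
```

```bash
python3 - <<'E'
from h import *
go(.5205,-.2035,.008,3.7)
E
```

```text
shift [ 50.8 -77.9 261. ] turn 4.5 j1 -33.5 j6 48.3
```

Call:
{"op": "arm_command", "data": {
  "targets": [
    [[25,-38,30],4.5,0],
    [[51,-78,65],4.5,0],
    [[51,-78,110],4.5,50],
    [[51,-78,155],4.5,100],
    [[51,-78,195],4.5,100],
    [[51,-78,225],4.5,100],
    [[51,-78,245],4.5,100],
    [[51,-78,256],4.5,100],
    [[51,-78,260],4.5,100],
    [[51,-78,260],4.5,100]
  ]
}}

```text
t: 19.1
ee_pos: [0.521, -0.2036, 0.0091]
tcp_rot: [3.141, -0.0, 0.063]
contact_force: [-0.5, -0.9, -0.2]
finger_gap: 0.0564
gripper_force: 0.0
```

Call:
{"op": "arm_command", "data": {
  "targets": [
    [[0,0,0],0,255],
    [[0,0,0],0,255],
    [[0,0,0],0,255],
    [[0,0,0],0,255],
    [[0,0,0],0,255],
    [[0,0,0],0,255],
    [[0,0,0],0,255],
    [[0,0,0],0,255],
    [[0,0,0],0,255]
  ]
}}

```text
t: 20.0
ee_pos: [0.5208, -0.2036, 0.0088]
tcp_rot: [3.141, -0.0, 0.062]
contact_force: [-0.7, 0.3, 2.9]
finger_gap: 0.0172
gripper_force: 30.0
```

Call:
{"op": "arm_command", "data": {
  "targets": [
    [[0,0,-10],0,255],
    [[0,0,-30],0,255],
    [[0,0,-60],0,255],
    [[0,0,-95],0,255],
    [[0,0,-125],0,255],
    [[0,0,-140],0,255],
    [[0,0,-140],0,255]
  ]
}}

```text
t: 20.7
ee_pos: [0.5214, -0.2039, 0.1508]
tcp_rot: [3.14, -0.003, 0.063]
contact_force: [-0.3, 0.0, -0.3]
finger_gap: 0.0174
gripper_force: 30.0
```

```bash
python3 - <<'E'
from h import *
go(.488,.075,.15,5.8)
E
```

```text
shift [ -15.9 -280.4    0.3] turn -2.2 j1 -24.0 j6 62.5
```

Call:
{"op": "arm_command", "data": {
  "targets": [
    [[-1,-20,0],0,255],
    [[-3,-55,0],0,255],
    [[-5,-95,0],-1,255],
    [[-8,-135,0],-1,255],
    [[-10,-175,0],-2,255],
    [[-13,-215,0],-2,255],
    [[-15,-250,0],-2,255],
    [[-16,-272,0],-2,255],
    [[-16,-280,0],-2.2,255],
    [[-16,-280,0],-2.2,255]
  ]
}}

```text
t: 21.7
ee_pos: [0.4869, 0.0753, 0.1474]
tcp_rot: [3.141, 0.002, 0.103]
contact_force: [-0.3, 0.5, -0.6]
finger_gap: 0.0174
gripper_force: 30.0
```

```bash
python3 - <<'E'
from h import *
s=telemetry.state(); print(s['t'],s['ee_pos'],np.degrees(s['tcp_rot']))
save('wrist','w4')
import pickle; pickle.dump(s,open('s4.pkl','wb'))
E
```

```text
21.7 [0.48689762 0.0753157  0.14735107] [1.79994546e+02 9.63164497e-02 5.87378360e+00]
```

View pics/w4.png

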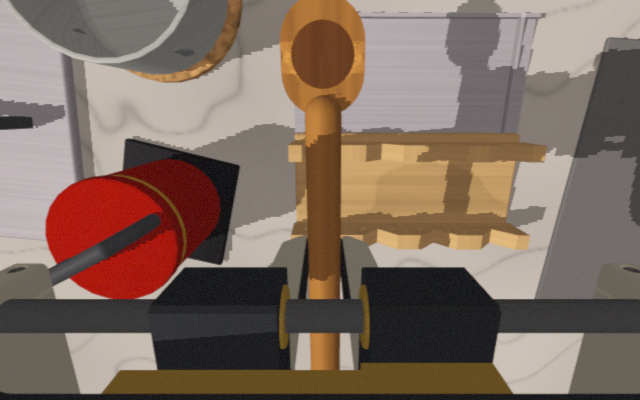

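```bash
python3 - <<'E'
from m import *
import pickle; s=pickle.load(open('s4.pkl','rb')); np.set_printoptions(precision=4,suppress=True)
w=lambda p,z:ray('wrist',p,z,s)[:,:2]
print('far rail near edge',w([(289,160),(545,160)],.046))
print('near rail near edge R',w([(529,248)],.046))
print('tray far edge corners',w([(361,14),(544,14)],.01))
print('base corners far/near R',w([(517,133)],.012))
im=cv2.imread('pics/w4.png')
cv2.imwrite('pics/w4c.png',cv2.resize(im[120:260,270:560],None,fx=2.75,fy=2.75,interpolation=cv2.INTER_CUBIC))
E
```

```text
far rail near edge [[ 0.5216  0.1092]
 [ 0.5435 -0.1062]]
near rail near edge R [[ 0.4633 -0.1151]]
tray far edge corners [[ 0.6466  0.0605]
 [ 0.6624 -0.0948]]
base corners far/near R [[ 0.5629 -0.0971]]
```

View pics/w4c.png

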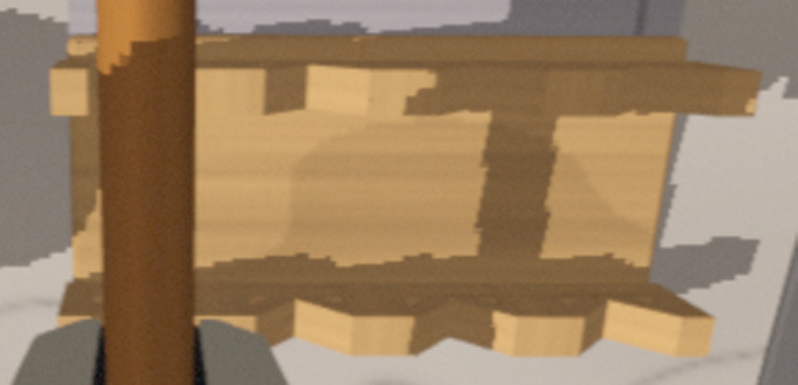

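```bash
python3 - <<'E'
from h import *
go(.491,.0771,.040,5.8)
E
```

```text
shift [  4.3  -2.1 107.7] turn 0.0 j1 5.7 j6 89.9
```

Call:
{"op": "arm_command", "data": {
  "targets": [
    [[4,-2,15],0,255],
    [[4,-2,40],0,255],
    [[4,-2,70],0,255],
    [[4,-2,90],0,255],
    [[4,-2,100],0,255],
    [[4,-2,105],0,255],
    [[4,-2,107],0,255],
    [[4,-2,107],0,255],
    [[4,-2,107],0,255]
  ]
}}

```text
t: 22.65
ee_pos: [0.4915, 0.0773, 0.0425]
tcp_rot: [3.142, -0.001, 0.101]
contact_force: [-0.5, -0.2, -1.3]
finger_gap: 0.017
gripper_force: 30.0
```

Lower 3 mm more, then open part way and retreat.

Call:
{"op": "arm_command", "data": {
  "targets": [
    [[0,0,1.5],0,255],
    [[0,0,3],0,255],
    [[0,0,3],0,255],
    [[0,0,3],0,255]
  ]
}}

```text
t: 23.05
ee_pos: [0.4913, 0.0774, 0.0391]
tcp_rot: [-3.141, -0.001, 0.101]
contact_force: [0.6, 1.5, 4.3]
finger_gap: 0.0174
gripper_force: 30.0
```

Call:
{"op": "arm_command", "data": {
  "targets": [
    [[0,0,0],0,150],
    [[0,0,0],0,150],
    [[0,0,0],0,150],
    [[0,0,0],0,150],
    [[0,0,-10],0,150],
    [[0,0,-35],0,150],
    [[0,0,-75],0,150],
    [[0,0,-120],0,100],
    [[0,0,-160],0,100],
    [[0,0,-160],0,100]
  ]
}}

```text
t: 24.05
ee_pos: [0.4927, 0.0774, 0.2053]
tcp_rot: [-3.142, -0.008, 0.101]
contact_force: [0.3, -0.2, -1.5]
finger_gap: 0.0553
gripper_force: 0.0
```

```bash
python3 - <<'E'
from h import *
s=telemetry.state(); print(s['t'])
go(.5115,-.2885,.2,-172)
save('wrist','w5')
import pickle; pickle.dump(s,open('s5.pkl','wb'))
E
```

```text
24.05
shift [-18.2 365.9   5.2] turn 177.8 j1 6.0 j6 90.2
```

View pics/w5.png

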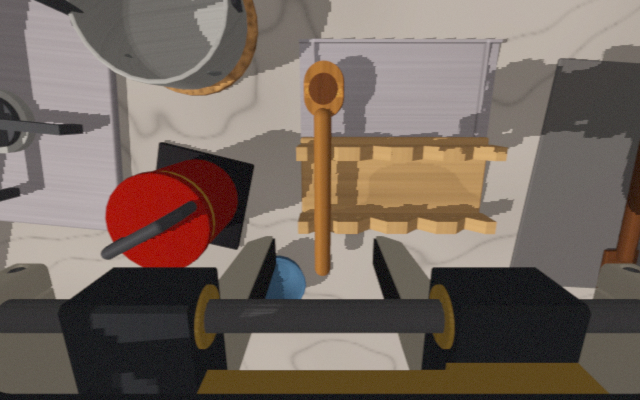

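```bash
python3 - <<'E'
from h import *
go(.475,-.295,.255,8)
E
```

```text
shift [-54.1 368.7 -53.2] turn -2.2 j1 6.0 j6 90.2
```

Call:
{"op": "arm_command", "data": {
  "targets": [
    [[-4,25,-25],0,100],
    [[-10,70,-50],0,100],
    [[-17,115,-56],0,100],
    [[-24,160,-56],-1,100],
    [[-31,205,-56],-1,100],
    [[-38,250,-56],-1,100],
    [[-45,295,-56],-2,100],
    [[-52,340,-56],-2,100],
    [[-54,368,-56],-2,100],
    [[-54,368,-56],-2,100]
  ]
}}

```text
t: 25.1
ee_pos: [0.4736, -0.297, 0.2529]
tcp_rot: [-3.14, 0.002, 0.133]
contact_force: [0.2, -0.6, 0.0]
finger_gap: 0.0565
gripper_force: 0.0
```

```bash
cat >> m.py <<'E'
def find(f,s):
    """dark-brown tools above the fingers in the wrist picture -> long blobs"""
    im=cv2.imread(f'pics/{f}.png'); hsv=cv2.cvtColor(im,cv2.COLOR_BGR2HSV)
    m=cv2.inRange(hsv,(0,120,30),(13,255,150)); m[236:]=0
    n,l,st,_=cv2.connectedComponentsWithStats(m)
    for i in range(1,n):
        if st[i,4]<400: continue
        ys,xs=np.where(l==i); p=ray('wrist',np.c_[xs,ys],.017,s)[:,:2]
        end=p[:,0].max(); q=p[p[:,0]>end-.13]     # handle only
        vx,vy,x0,y0=cv2.fitLine(q.astype(np.float32),cv2.DIST_HUBER,0,1e-4,1e-4).ravel()
        d=np.array([vx,vy])*(-1 if vx>0 else 1); c=np.array([x0,y0]); t=((p-c)@d).min()
        print(st[i],'origin',(c+d*(t+.1)).round(4),'dir',np.degrees(np.arctan2(d[1],d[0])).round(1),'len',np.ptp((p-c)@d).round(3))
E
python3 - <<'E'
from m import *
import pickle
print('old'); find('w3',pickle.load(open('s3.pkl','rb')))
s=telemetry.state(); print(s['t'],s['ee_pos'])
save('wrist','w6'); find('w6',s)
go(.5115,-.2885,.008,8)
E
```

```text
old
[253  34  26  27 502] origin [ 0.5837 -0.2725] dir -117.0 len 0.029
[ 314   66   28  170 2387] origin [ 0.5133 -0.287 ] dir -172.2 len 0.221
[ 411   77   66  159 2491] origin [ 0.525  -0.4467] dir 177.7 len 0.216
25.1 [ 0.47357491 -0.29703706  0.25287271]
[ 308   55   29  181 2649] origin [ 0.5136 -0.287 ] dir -172.1 len 0.225
[ 408   65   69  171 2815] origin [ 0.5254 -0.4465] dir 177.6 len 0.221
shift [ 38.7  -1.4 245.1] turn -0.4 j1 -34.6 j6 47.8
```

Call:
{"op": "arm_command", "data": {
  "targets": [
    [[15,-2,30],0,100],
    [[39.5,-2,65],-0.5,100],
    [[39.5,-2,105],-0.5,100],
    [[39.5,-2,145],-0.5,100],
    [[39.5,-2,180],-0.5,100],
    [[39.5,-2,210],-0.5,100],
    [[39.5,-2,230],-0.5,100],
    [[39.5,-2,241],-0.5,100],
    [[39.5,-2,244.5],-0.5,100],
    [[39.5,-2,244.5],-0.5,100]
  ]
}}

```text
t: 26.15
ee_pos: [0.5135, -0.2866, 0.0105]
tcp_rot: [3.142, -0.0, 0.145]
contact_force: [-0.3, -0.2, -0.3]
finger_gap: 0.0565
gripper_force: 0.0
```

Call:
{"op": "arm_command", "data": {
  "targets": [
    [[0,0,0],0,255],
    [[0,0,0],0,255],
    [[0,0,0],0,255],
    [[0,0,0],0,255],
    [[0,0,0],0,255],
    [[0,0,0],0,255],
    [[0,0,0],0,255],
    [[0,0,0],0,255],
    [[0,0,0],0,255]
  ]
}}

```text
t: 27.05
ee_pos: [0.5133, -0.287, 0.0103]
tcp_rot: [3.141, -0.0, 0.144]
contact_force: [-0.5, 0.7, 2.3]
finger_gap: 0.0171
gripper_force: 30.0
```

Call:
{"op": "arm_command", "data": {
  "targets": [
    [[0,0,-10],0,255],
    [[0,0,-30],0,255],
    [[0,0,-65],0,255],
    [[0,0,-105],0,255],
    [[0,0,-140],0,255],
    [[0,0,-165],0,255],
    [[0,0,-175],0,255],
    [[0,0,-175],0,255]
  ]
}}

```text
t: 27.85
ee_pos: [0.5136, -0.2871, 0.1864]
tcp_rot: [3.14, -0.002, 0.145]
contact_force: [-0.0, -0.8, -0.8]
finger_gap: 0.0168
gripper_force: 30.0
```

```bash
python3 - <<'E'
from h import *
a=np.radians(5.8)
for i,y in enumerate((-.081,-.027,.027,.081)): print(i,.499-y*np.sin(a),-.0035+y*np.cos(a))
go(.5017,-.0304,.18,188)
E
```

```text
0 0.5071855600718187 -0.08408533741513186
1 0.5017285200239395 -0.03036177913837728
2 0.49627147997606047 0.02336177913837728
3 0.49081443992818136 0.07708533741513185
shift [  25.2 -255.8    6.1] turn -179.7 j1 -31.7 j6 50.0
```

Call:
{"op": "arm_command", "data": {
  "targets": [
    [[2,-20,0],-8,255],
    [[5,-50,0],-16,255],
    [[8,-82,0],-24,255],
    [[11,-114,0],-32,255],
    [[14,-146,0],-40,255],
    [[17,-178,0],-48,255],
    [[20,-208,0],-56,255],
    [[23,-236,0],-64,255],
    [[25,-250,0],-72,255],
    [[25,-256,0],-80,255]
  ]
}}

```text
t: 28.85
ee_pos: [0.5005, -0.0286, 0.1832]
tcp_rot: [-3.139, -0.0, 1.548]
contact_force: [-0.1, -0.3, -0.9]
finger_gap: 0.017
gripper_force: 30.0
```

Call:
{"op": "arm_command", "data": {
  "targets": [
    [[0,0,0],-8,255],
    [[0,0,0],-16,255],
    [[0,0,0],-24,255],
    [[0,0,0],-32,255],
    [[0,0,0],-40,255],
    [[0,0,0],-48,255],
    [[0,0,0],-56,255],
    [[0,0,0],-64,255],
    [[0,0,0],-72,255],
    [[0,0,0],-80,255]
  ]
}}

```text
t: 29.85
ee_pos: [0.5005, -0.03, 0.183]
tcp_rot: [-3.141, -0.003, 2.943]
contact_force: [0.8, 0.3, -0.6]
finger_gap: 0.0174
gripper_force: 30.0
```

Call:
{"op": "arm_command", "data": {
  "targets": [
    [[0,0,0],-8,255],
    [[0,0,0],-16,255],
    [[0,0,0],-17.7,255],
    [[0,0,0],-17.7,255],
    [[0,0,0],-17.7,255]
  ]
}}

```text
t: 30.35
ee_pos: [0.501, -0.03, 0.1845]
tcp_rot: [3.141, -0.001, -3.041]
contact_force: [0.0, 0.8, -0.7]
finger_gap: 0.0173
gripper_force: 30.0
```

```bash
python3 - <<'E'
from h import *
go(.5017,-.0304,.0425,186)
print(telemetry.state()['ee_pos'])
E
```

```text
shift [ -0.8  -0.5 142. ] turn -0.2 j1 -6.3 j6 -102.1
[ 0.50095341 -0.03000611  0.18448609]
```

Call:
{"op": "arm_command", "data": {
  "targets": [
    [[-1,-0.5,20],0,255],
    [[-1,-0.5,55],0,255],
    [[-1,-0.5,90],0,255],
    [[-1,-0.5,118],0,255],
    [[-1,-0.5,132],0,255],
    [[-1,-0.5,139],0,255],
    [[-1,-0.5,142],0,255],
    [[-1,-0.5,143.5],0,255],
    [[-1,-0.5,143.5],0,255],
    [[-1,-0.5,143.5],0,255]
  ]
}}

```text
t: 31.35
ee_pos: [0.5026, -0.0305, 0.0425]
tcp_rot: [-3.141, 0.001, -3.037]
contact_force: [0.9, 0.1, -0.0]
finger_gap: 0.0171
gripper_force: 30.0
```

Call:
{"op": "arm_command", "data": {
  "targets": [
    [[0,0,1],0,255],
    [[0,0,2],0,255],
    [[0,0,2],0,255],
    [[0,0,2],0,255]
  ]
}}

```text
t: 31.75
ee_pos: [0.5026, -0.0303, 0.0407]
tcp_rot: [3.141, 0.001, -3.037]
contact_force: [-3.6, 2.8, 10.0]
finger_gap: 0.0169
gripper_force: 30.0
```

Call:
{"op": "arm_command", "data": {
  "targets": [
    [[0,0,0],0,150],
    [[0,0,0],0,150],
    [[0,0,0],0,150],
    [[0,0,0],0,150],
    [[0,0,-10],0,150],
    [[0,0,-35],0,150],
    [[0,0,-75],0,150],
    [[0,0,-120],0,100],
    [[0,0,-160],0,100],
    [[0,0,-160],0,100]
  ]
}}

```text
t: 32.75
ee_pos: [0.5038, -0.0306, 0.2063]
tcp_rot: [-3.14, 0.008, -3.037]
contact_force: [0.0, -0.1, -0.2]
finger_gap: 0.0553
gripper_force: 0.0
```

```bash
python3 - <<'E'
from h import *
go(.57,-.44,.255,177.5)
E
```

```text
shift [ -23.6 -414.1  -47.7] turn 8.5 j1 -6.4 j6 -102.4
```

Call:
{"op": "arm_command", "data": {
  "targets": [
    [[-2,-30,-25],2,100],
    [[-5,-75,-54],4,100],
    [[-8,-123,-54],6,100],
    [[-11,-171,-54],8,100],
    [[-14,-219,-54],8.5,100],
    [[-17,-267,-54],8.5,100],
    [[-20,-315,-54],8.5,100],
    [[-22,-360,-54],8.5,100],
    [[-24,-395,-54],8.5,100],
    [[-24,-414,-54],8.5,100]
  ]
}}

```text
t: 33.75
ee_pos: [0.5689, -0.4423, 0.2526]
tcp_rot: [3.141, -0.001, 3.096]
contact_force: [0.4, 0.3, 0.4]
finger_gap: 0.0563
gripper_force: 0.0
```

Call:
{"op": "arm_command", "data": {
  "targets": [
    [[0,0,0],0,100],
    [[0,0,0],0,100]
  ]
}}

```text
t: 33.95
ee_pos: [0.569, -0.4395, 0.2532]
tcp_rot: [3.141, -0.001, 3.097]
contact_force: [0.3, -0.3, 0.1]
finger_gap: 0.0566
gripper_force: 0.0
```

```bash
python3 - <<'E'
from m import *
s=telemetry.state(); print(s['t'],s['ee_pos'],np.degrees(s['tcp_rot']))
save('wrist','w7')
im=cv2.imread('pics/w7.png'); hsv=cv2.cvtColor(im,cv2.COLOR_BGR2HSV)
m=cv2.inRange(hsv,(0,120,30),(13,255,150)); m[236:]=0
n,l,st,_=cv2.connectedComponentsWithStats(m)
for i in range(1,n):
    if st[i,4]<300: continue
    ys,xs=np.where(l==i); p=ray('wrist',np.c_[xs,ys],.014,s)[:,:2]; tip=p[:,0].min()
    q=p[p[:,0]>tip+.065]
    print(st[i],tip,p[:,0].max(),len(q))
    if len(q)<50: continue
    vx,vy,x0,y0=cv2.fitLine(q.astype(np.float32),cv2.DIST_HUBER,0,1e-4,1e-4).ravel()
    d=np.array([vx,vy])*(-1 if vx>0 else 1); c=np.array([x0,y0]); t=((p-c)@d).max()
    print('origin',(c+d*(t-.13)).round(4),'dir',np.degrees(np.arctan2(d[1],d[0])).round(1))
go(.5245,-.447,.009,177.5)
E
```

```text
33.95 [ 0.5690413  -0.43950517  0.25323728] [ 1.79965065e+02 -3.38458566e-02  1.77452899e+02]
[ 298   25   33  190 2928] 0.39649870511744145 0.6244049869930373 1565
origin [ 0.5265 -0.4475] dir 177.9
[   0  160   30   72 1042] 0.5333026463624477 0.6289226066677736 255
origin [ 0.6514 -0.9324] dir 121.7
shift [ 44.2 -10.  244.6] turn -0.0 j1 -39.7 j6 -127.2
```

Call:
{"op": "arm_command", "data": {
  "targets": [
    [[20,-5,30],0,100],
    [[43.5,-10,65],0,100],
    [[43.5,-10,105],0,100],
    [[43.5,-10,145],0,100],
    [[43.5,-10,180],0,100],
    [[43.5,-10,210],0,100],
    [[43.5,-10,230],0,100],
    [[43.5,-10,241],0,100],
    [[43.5,-10,244.5],0,100],
    [[43.5,-10,244.5],0,100]
  ]
}}

```text
t: 35.0
ee_pos: [0.5256, -0.4476, 0.0099]
tcp_rot: [-3.141, 0.001, 3.098]
contact_force: [0.4, -0.6, 0.4]
finger_gap: 0.0568
gripper_force: 0.0
```

Call:
{"op": "arm_command", "data": {
  "targets": [
    [[0,0,0],0,255],
    [[0,0,0],0,255],
    [[0,0,0],0,255],
    [[0,0,0],0,255],
    [[0,0,0],0,255],
    [[0,0,0],0,255],
    [[0,0,0],0,255],
    [[0,0,0],0,255],
    [[0,0,0],0,255]
  ]
}}

```text
t: 35.9
ee_pos: [0.5253, -0.4478, 0.0093]
tcp_rot: [-3.142, 0.0, 3.098]
contact_force: [-0.5, 0.3, 2.5]
finger_gap: 0.0166
gripper_force: 30.0
```

Call:
{"op": "arm_command", "data": {
  "targets": [
    [[0,0,-10],0,255],
    [[0,0,-30],0,255],
    [[0,0,-65],0,255],
    [[0,0,-105],0,255],
    [[0,0,-140],0,255],
    [[0,0,-165],0,255],
    [[0,0,-175],0,255],
    [[0,0,-175],0,255]
  ]
}}

```text
t: 36.7
ee_pos: [0.5256, -0.448, 0.1856]
tcp_rot: [-3.14, 0.002, 3.098]
contact_force: [0.0, 0.3, 0.4]
finger_gap: 0.0174
gripper_force: 30.0
```

```bash
python3 - <<'E'
from h import *
go(.5075,-.0841,.185,5.6)
E
```

```text
shift [ 34.1 362.8   0. ] turn 171.9 j1 -42.6 j6 -130.0
```

Call:
{"op": "arm_command", "data": {
  "targets": [
    [[2,20,0],8,255],
    [[6,55,0],16,255],
    [[10,95,0],24,255],
    [[14,138,0],32,255],
    [[18,181,0],40,255],
    [[22,224,0],48,255],
    [[26,267,0],56,255],
    [[30,310,0],64,255],
    [[33,345,0],72,255],
    [[34,363,0],80,255]
  ]
}}

```text
t: 37.7
ee_pos: [0.5064, -0.0811, 0.1823]
tcp_rot: [-3.14, -0.001, 1.697]
contact_force: [0.3, -0.4, -0.7]
finger_gap: 0.0174
gripper_force: 30.0
```

Call:
{"op": "arm_command", "data": {
  "targets": [
    [[0,0,0],8,255],
    [[0,0,0],16,255],
    [[0,0,0],24,255],
    [[0,0,0],32,255],
    [[0,0,0],40,255],
    [[0,0,0],48,255],
    [[0,0,0],56,255],
    [[0,0,0],64,255],
    [[0,0,0],72,255],
    [[0,0,0],80,255]
  ]
}}

```text
t: 38.7
ee_pos: [0.5067, -0.0835, 0.1821]
tcp_rot: [-3.14, 0.002, 0.299]
contact_force: [-0.3, -0.5, 0.1]
finger_gap: 0.0172
gripper_force: 30.0
```

Call:
{"op": "arm_command", "data": {
  "targets": [
    [[0,0,0],8,255],
    [[0,0,0],11.9,255],
    [[0,0,0],11.9,255],
    [[0,0,0],11.9,255]
  ]
}}

```text
t: 39.1
ee_pos: [0.507, -0.0835, 0.1829]
tcp_rot: [-3.141, 0.002, 0.1]
contact_force: [0.6, 0.3, 0.1]
finger_gap: 0.0171
gripper_force: 30.0
```

```bash
python3 - <<'E'
from m import *
s=telemetry.state(); print(s['ee_pos'],np.degrees(s['tcp_rot']))
save('wrist','w8')
import pickle; pickle.dump(s,open('s8.pkl','wb'))
go(.5075,-.0841,.0415,5.6)
E
```

```text
[ 0.50695035 -0.08354117  0.182944  ] [-1.79970582e+02  8.83023177e-02  5.71395491e+00]
shift [  0.6   0.7 141.7] turn 0.1 j1 -12.2 j6 72.1
```

View pics/w8.png

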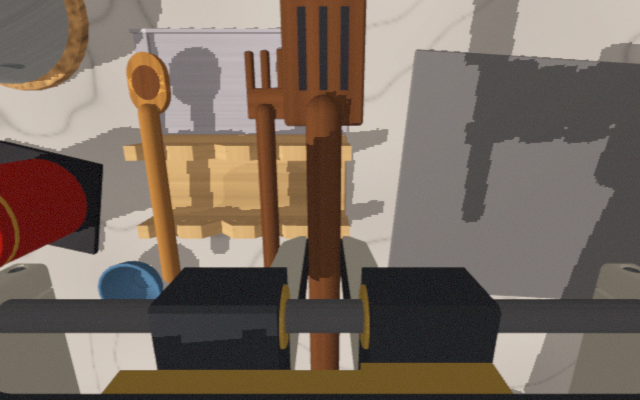

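```bash
python3 - <<'E'
from m import *
import pickle; s=pickle.load(open('s8.pkl','rb'))
for n,a in (('spoon',[(149,108),(171,270)]),('fork',[(265,108),(270,260)])):
    p=ray('wrist',a,.048,s); d=p[0]-p[1]; print(n,p[:,:2],np.degrees(np.arctan2(d[1],d[0])))
E
```

```text
spoon [[0.57136273 0.08366185]
 [0.40886757 0.06899204]] 5.158591183374435
fork [[ 0.5817564  -0.02144833]
 [ 0.43058329 -0.03391634]] 4.714802582146484
```

Call:
{"op": "arm_command", "data": {
  "targets": [
    [[0.5,0.5,20],0,255],
    [[0.5,0.5,55],0,255],
    [[0.5,0.5,90],0,255],
    [[0.5,0.5,118],0,255],
    [[0.5,0.5,132],0,255],
    [[0.5,0.5,138],0,255],
    [[0.5,0.5,141],0,255],
    [[0.5,0.5,141],0,255],
    [[0.5,0.5,141],0,255]
  ]
}}

```text
t: 40.05
ee_pos: [0.5084, -0.0842, 0.0443]
tcp_rot: [3.141, -0.001, 0.098]
contact_force: [-1.1, -0.0, -0.1]
finger_gap: 0.0169
gripper_force: 30.0
```

Call:
{"op": "arm_command", "data": {
  "targets": [
    [[0,0,1.5],0,255],
    [[0,0,3],0,255],
    [[0,0,4.5],0,255],
    [[0,0,4.5],0,255],
    [[0,0,4.5],0,255]
  ]
}}

```text
t: 40.55
ee_pos: [0.5081, -0.0839, 0.0396]
tcp_rot: [-3.141, -0.001, 0.097]
contact_force: [-3.7, 2.5, 9.5]
finger_gap: 0.0174
gripper_force: 30.0
```

Call:
{"op": "arm_command", "data": {
  "targets": [
    [[0,0,0],0,150],
    [[0,0,0],0,150],
    [[0,0,0],0,150],
    [[0,0,0],0,150],
    [[0,0,-10],0,150],
    [[0,0,-35],0,150],
    [[0,0,-75],0,150],
    [[0,0,-120],0,100],
    [[0,0,-170],0,100],
    [[0,0,-170],0,100]
  ]
}}

```text
t: 41.55
ee_pos: [0.5097, -0.0845, 0.2166]
tcp_rot: [3.139, -0.009, 0.097]
contact_force: [0.3, 0.3, -0.4]
finger_gap: 0.0551
gripper_force: 0.0
```

Call:
{"op": "arm_command", "data": {
  "targets": [
    [[-20,40,-20],0,100],
    [[-50,85,-30],0,100],
    [[-60,130,-30],0,100],
    [[-60,180,-30],0,100],
    [[-60,230,-30],0,100],
    [[-60,280,-30],0,100],
    [[-60,330,-30],0,100],
    [[-60,350,-30],0,100],
    [[-60,350,-30],0,100]
  ]
}}

```text
t: 42.45
ee_pos: [0.4816, -0.4407, 0.2377]
tcp_rot: [-3.141, 0.001, 0.095]
contact_force: [1.2, -0.3, -0.3]
finger_gap: 0.0567
gripper_force: 0.0
```

```bash
python3 - <<'E'
from m import *
s=telemetry.state(); print(s['t'],s['ee_pos'],s['contact_force'])
im=save('top','top9')[:,:,::-1]
cv2.imwrite('pics/top9c.png',cv2.resize(im[120:270,60:460],None,fx=2,fy=2,interpolation=cv2.INTER_CUBIC))
E
```

```text
42.45 [ 0.4816488  -0.44066894  0.23766679] [ 1.220352   -0.2520277  -0.32019579]
```

View pics/top9c.png

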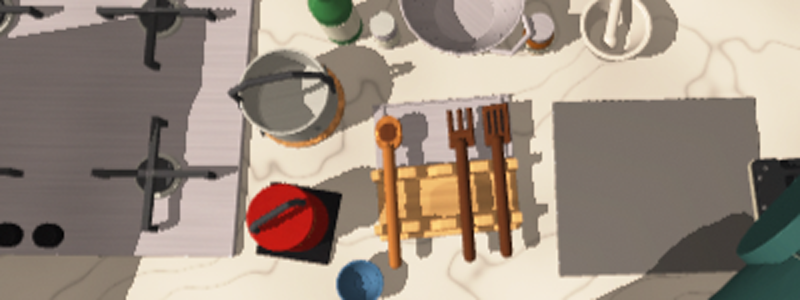

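```bash
python3 - <<'E'
from m import *
A=lambda *p:np.array(p)/2+[60,120]
print('pot',ray('top',A((288,93)),.09),'can',ray('top',A((287,218)),.108))
for n,a in (('spoon',((393,265),(388,120))),('fork',((469,259),(460,112))),('slot',((505,254),(496,106)))):
    p=ray('top',A(*a),.048)[:,:2]; d=p[1]-p[0]; u=d/np.linalg.norm(d); print(n,np.degrees(np.arctan2(d[1],d[0])).round(1),'origin',p[0]+.1*u,'len',np.linalg.norm(d))
E
```

```text
pot [[0.6367036  0.22639254 0.09      ]] can [[0.45623961 0.2116785  0.108     ]]
spoon 4.1 origin [0.49415775 0.07961723] len 0.21379256288840806
fork 4.7 origin [ 0.50381333 -0.0288147 ] len 0.21794888905938994
slot 4.2 origin [ 0.51160169 -0.08169698] len 0.22005254618547593
```

```bash
python3 -c "
from h import *
print(ticket.hand_in())"
```

```text
the job is handed in; nothing more can be done
None
```

The job is handed in at about 43 s on the robot's clock: the canister is on the tile, the pot is on the trivet, and the spoon, fork and slotted turner (no spatula was there) each lie in their own groove with the head over the drip tray; the last top picture put the canister and pot about 10 mm or less off centre and each tool within about 5 mm of its groove point, but the hand-in returned no verdict.

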